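# Open the ratchet stop of the spice-jar rack

### The arm

A 6-joint arm with a two-finger parallel gripper is mounted at the origin on a cart in front of the work surface, level with it; the furniture and walls round the work are solid. World frame = base frame: x ahead of the robot, y to its left, z up, the work surface at z = 0. Lengths are in m, angles in degrees, forces in N, time in s.
With the tool pointing down it reaches from about 0.3 to 0.85 m from the base axis. Payload 5.4 kg.
Tool frame: the origin (TCP) lies on the centre line of the jaws, within the pads' length; the fingertips stand 14 mm ahead of it and the grasp point (between the pads) lies 5 mm behind it (arm.tcp_to_tips is the distance from the TCP to the fingertips, in m); z points along the fingers, y is the line along which they close (so a half turn about z gives the same grasp; the last joint's range is limited). The gripper opens to 85 mm and grips with 20 to 120 N. Pads are 22 mm wide; open, the fingers measure 114 mm over their backs; the gripper's body (76 mm by 85 mm) begins 54 mm behind the grasp point. The pads swing forward as they close: fully open they stand 13 mm farther back than shut.
Start: joints at [64.395, 9.076, 91.501, -0, 79.423, -12.038], TCP at [0.135, 0.559, 0.245] pointing down, gripper open.
Joint ranges: [-166.64, 166.64], [-54.1, 131.32], [10.49, 154.53], [-73.88, 253.88], [9.74, 151.15], [-171.62, 171.62]. Speed limits (degrees/s): [147.25, 147.25, 180, 180, 180, 180].

### API

Orientations are given as a 3x3 rotation matrix whose columns are the frame's x, y, z axes.
In Python, from plant import read_state, imaging, job, arm gives the robot as it stands. The module is installed in compiled form; this text tells all that it offers.
- The arm moves only by the tool servo_tool, never from a script. Its argument "steps" is a list of rows, each a list of 5 numbers: the shift along the world's x, y, z in mm, then the turn about the world's z in rad, then the closure, from 0 (fully open) to 1 (shut). In form: [[x, y, z, yaw, jaw], ...]. A call has 1 to 20 rows; each row shifts and turns the commanded pose from where the row before left it; what a row does not reach is not made up. A row lasts 1/8 s, in which the tool goes at most 62.5 mm and 10.7 degrees, less where a joint would pass 70% of its speed; a pose out of reach is approached as far as the arm can. A call is refused whole if a number of a shift passes 62.5 or a number of a turn 0.188, either way. A call with a gripper value outside its range is refused whole. The fingers move at their own pace and stop on an object; the grip force is fixed at half the most. Time passes only in rows, so rows that do not move let the fingers close. It gives the time, the measured TCP pose, the force, the opening and the grip force at its end, in the units of the state.
- read_state(): the state, without advancing time (a new reading comes with each control period).
- imaging.camera(name): name is "side" or "top" or "wrist"; returns a dict with "pixels" (420x560x3 uint8, red, green, blue), "K" (3x3 intrinsics, pixels), "rvec" (rotation vector, rad) and "tvec" (3), from world to camera coordinates, as OpenCV has them. Camera axes: x right, y down, z forward; pixel columns grow to the right and rows downward; lengths in m; the calibration is good to about 2 mm. A picture is of the moment at which its call begins. There is no depth.
- job.finish_job(): hands the job in; it is judged then, once.
The state is a dict: "t": time; "q": joint angles; "joint_vel": joint speeds; "joint_efforts": joint torques, N m; "position": TCP position; "orientation": TCP orientation; "ft_force": force on the tool from outside, world axes, zero at the start; "ft_torque": the same for the moment, N m; "finger_gap": finger opening in m; "grasp_force": force on a finger pad.
Only numpy, scipy, OpenCV 4.12 (cv2) and the standard library are available. Lean on these libraries where they do the work, as an engineer would, in place of code of your own. Each camera call takes 0.05 s, during which the arm holds its last target. There are 200 camera calls.

### The job

The sliding stop of the spice-jar rack has to be opened to make room for more jars. With the fingertips, press its black release pad down and, keeping it pressed, push the stop back along its bar, away from the jars, until it is fully home at the end of the bar; then take the hand away so that the pad springs up again. It is all pressing and pushing: nothing is to be lifted, and the three jars stay standing where they are.

Things in the scene. Friction and masses are not known exactly. Their poses are not given: they have to be found in the camera images.
- rack: Grey plastic jar rack fixed to the counter. Origin on the counter, z up; base plate 8 mm thick, x -46 to 76 mm, y -172 to 212 mm. Jars stand on it along x = 40 mm between a fixed end plate (y = -160 mm) and the sliding stop. A level toothed steel bar runs along y at x = -15 mm. The stop opens toward the rack's +y. At yaw 0 the bar side faces the robot and +y is the robot's left.
- bar_end (a point): Centre of the inner face of the post that carries the opening (+y) end of the bar, 46 mm above the counter; rack x = -15, y = 197 mm. The carriage stops 2 mm short of it when fully home.
- stop (a joint): Position (m) of the bare-metal sliding stop: its jar-side face lies at rack y = this value. 0 is nearest the jars, 0.110 fully home (rigid end). Stays where it is left; about 3 N of friction while the release is held down. With the release up the ratchet locks it against opening, after at most 8 mm of play; it can still click toward the jars. Jaw plate over the jars: 86 mm high.
- release_pad (a point): Centre of the top of the black ribbed release pad on the stop's carriage, 85 mm above the counter when up; axes as the rack's. 40 mm (rack x) by 58 mm (rack y). It goes straight down 12 mm on a spring (2.5 N at first, 7 N fully down), frees the ratchet beyond 6 mm, springs up when let go. The carriage rim on its jar side is lower (74 mm above the counter).
- release (a joint): How far the release pad is pressed down (m): 0 up, 0.012 fully down; the ratchet is free above 0.006.
- stop_push (a point): Middle of the pad-side face of the push wall, the upright plate of the stop at the +y end of the pad, 98 mm above the counter, 33 mm toward rack +y from the pad's centre. Wall: top 112 mm above the counter (27 mm above the unpressed pad), 44 mm wide (rack x), 9 mm thick. A finger that holds the pad down pushes the stop by this face.
- jar_1_mid (a point): Middle (half-way up) of a glass spice jar, green cap, 42 mm across, 99 mm tall, loose, upright on the rack's plate. The three jars stand in any order. z up.
- jar_2_mid (a point): Middle (half-way up) of a glass spice jar, yellow cap, 45 mm across, 100 mm tall, loose, upright on the rack's plate. The three jars stand in any order. z up.
- jar_3_mid (a point): Middle (half-way up) of a glass spice jar, white cap, 47 mm across, 98 mm tall, loose, upright on the rack's plate. The three jars stand in any order. z up.

How it is judged (in metres and radians):
On the way, in this order (a step that is already met when the one before it is completed fails the run):
1. the release pad is held down while the stop is not yet home (value of joint release above 0.0065 m and value of joint stop below 0.09 m), for 0.1 s.
2. the stop is fully home (value of joint stop above 0.106 m), for 0.1 s.
At the end, for the whole second after the job is handed in: The stop is within 4 mm of its fully open end (joint stop above 0.106 m), the release pad is up again (pressed less than 3 mm), and each jar stands upright (within 0.15 rad) and within 15 mm of where it stood (value of joint stop above 0.106 m and value of joint release below 0.003 m and angle between each of jar_1_mid, jar_2_mid, jar_3_mid's own z axis and vertical below 0.15 rad and distance of each of jar_1_mid, jar_2_mid, jar_3_mid from where it was at the start of the episode below 0.015 m); the robot touches nothing.
It fails at once if a jar is lifted (height (world z) of any of jar_1_mid, jar_2_mid, jar_3_mid above 0.075 m).
It fails at once if a jar is tipped (angle between any of jar_1_mid, jar_2_mid, jar_3_mid's own z axis and vertical above 0.35 rad).
It fails at once if a jar is pushed more than 25 mm from its place (distance of any of jar_1_mid, jar_2_mid, jar_3_mid from where it was at the start of the episode above 0.025 m).
It also fails if it takes over 32 s, if anything falls off the work surface, if the arm or the gripper's body presses on something with over 40 N, if the wrist force passes 120 N, or if a joint passes its speed limit or range.

## Working session

There is one attempt and no reset: what is moved stays moved. The work goes in short steps, Python scripts to look and compute and a tool call to move; the robot and the scene stay as the last step left them, time stands still between calls to the robot, and variables do not carry over. Pictures are saved under pics/ and viewed, at most 10 in all, crops included, and the job is handed in when it is done.

Besides the shell and the picture viewer there is one more tool, called after "Call:" as name(argument=value, ...) on one line, values as JSON. servo_tool: Moves the arm, as the interface text tells. Its arguments: {"type":"object","properties":{"steps":{"type":"array","items":{"type":"array","items":{"type":"number"}}}},"required":["steps"]}

```bash
mkdir -p pics; python3 - <<'E'
from plant import read_state, imaging
import cv2,pickle
d={}
for n in("top","side"):
    c=imaging.camera(n);d[n]=c
    cv2.imwrite(f"pics/{n}0.png",cv2.resize(c["pixels"][:,:,::-1],(800,600),interpolation=cv2.INTER_CUBIC))
pickle.dump(d,open("cams.pkl","wb"))
s=read_state();print(s["t"],s["position"],s["orientation"],s["finger_gap"])
E
```

```text
0.1 [0.1346902  0.55846345 0.24439376] [[-9.72096913e-01  2.34578494e-01 -7.22642476e-04]
 [ 2.34579372e-01  9.72095687e-01 -1.57938718e-03]
 [ 3.31987368e-04 -1.70483442e-03 -9.99998492e-01]] 0.08533843454133676
```

View pics/top0.png

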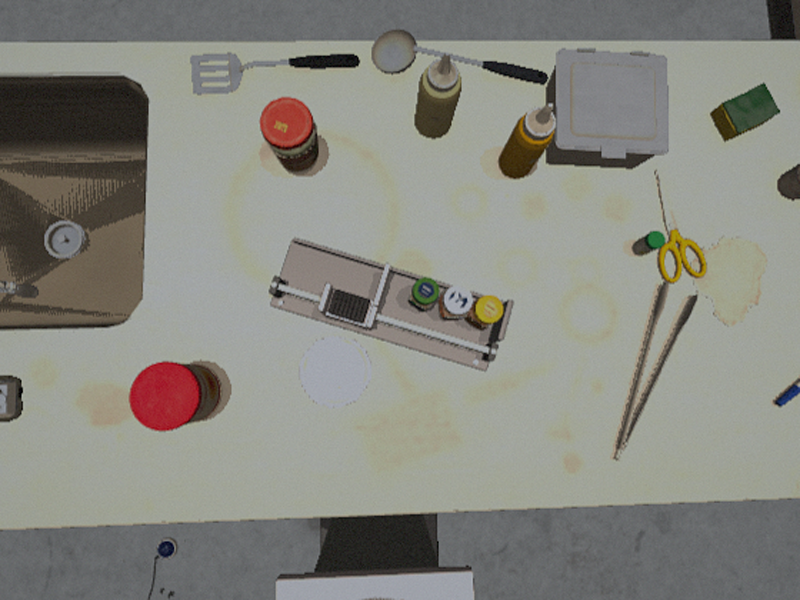

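View pics/side0.png

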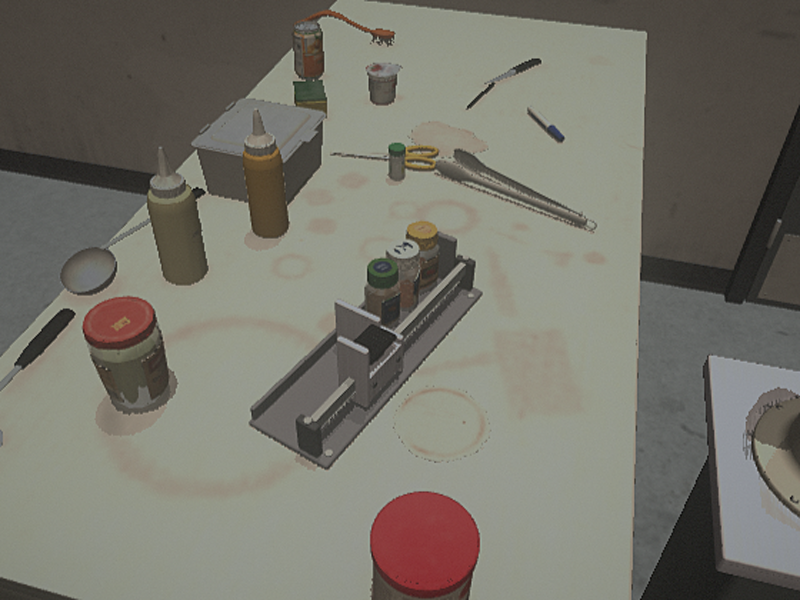

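The top view shows the rack's base corners at about (293,239), (513,301), (488,370) and (271,304). The pad is near (349,307), and the jars run green, white, yellow toward the right. I'll enlarge both views.

```bash
python3 - <<'E'
import cv2,pickle,numpy as np
d=pickle.load(open("cams.pkl","rb"))
t=d["top"]["pixels"][160:265,180:370,::-1]
cv2.imwrite("pics/t1.png",cv2.resize(t,None,fx=4.2,fy=4.2,interpolation=cv2.INTER_CUBIC))
t=d["side"]["pixels"][155:330,165:345,::-1]
cv2.imwrite("pics/s1.png",cv2.resize(t,None,fx=3.4,fy=3.4,interpolation=cv2.INTER_CUBIC))
for n in d:
    c=d[n];R=cv2.Rodrigues(np.array(c["rvec"],float))[0];print(n,-R.T@np.array(c["tvec"]).ravel(),c["K"][0][0])
E
```

```text
top [ 0.47599957 -0.015802    0.93797381] 384.64032450781514
side [0.39247897 0.65866223 0.72459231] 520.4763039132937
```

View pics/t1.png

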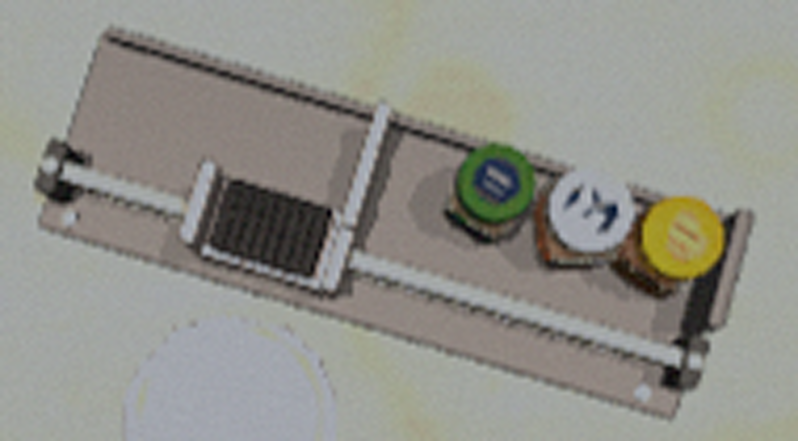

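View pics/s1.png

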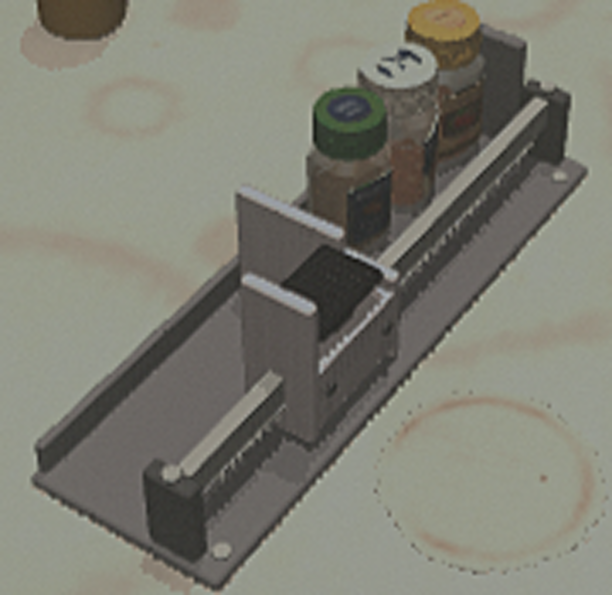

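The crops show the wall's inner top edge at about (216,165)–(197,243) in the top crop. In the side crop its outer top edge runs (242,284)–(316,316). Next I fit the rack pose and the stop position.

```bash
cat > fit.py <<'E'
import cv2,pickle,numpy as np
from scipy.optimize import least_squares
d=pickle.load(open("cams.pkl","rb"))
# cam, crop px, rack x,y,z mm, moves with stop
P=[("top",38,229,-46,212,8,0),("top",676,416,-46,-172,8,0),
("side",218,588,-46,212,0,0),("side",587,172,-46,-172,8,0),("side",34,481,76,212,0,0),
("top",216,165,7,76,112,1),("top",197,243,-37,76,112,1),
("side",242,284,7,85,112,1),("side",316,316,-37,85,112,1),
("top",273,229,-15,43,85,1)]
off={"top":(180,160,4.2),"side":(165,155,3.4)}
def rack2w(p,v):
    c,s=np.cos(p[2]),np.sin(p[2]);x,y,z=v
    return np.array([p[0]+c*x-s*y,p[1]+s*x+c*y,z])
def proj(n,w):
    c=d[n];return cv2.projectPoints(w.reshape(1,3),np.array(c["rvec"],float),np.array(c["tvec"],float),np.array(c["K"],float),None)[0].ravel()
def res(p):
    r=[]
    for n,u,v,x,y,z,m in P:
        ox,oy,f=off[n];w=rack2w(p,np.array([x,y+m*p[3]*1e3,z])/1e3)
        r+=list(proj(n,w)-[ox+(u+.5)/f-.5,oy+(v+.5)/f-.5])
    return np.array(r)
if __name__=="__main__":
    o=least_squares(res,[.45,0,-.3,.03],loss="soft_l1");p=o.x
    print(p,np.degrees(p[2]));print(res(p).reshape(-1,2).round(1))
    for k,v in dict(pad=[-15,43,85],wall=[-15,76,98]).items():
        print(k,rack2w(p,np.array([v[0],v[1]+p[3]*1e3,v[2]])/1e3))
    print("home pad",rack2w(p,np.array([-.015,.153,.085])),"yaxis",-np.sin(p[2]),np.cos(p[2]))
E
python3 fit.py
```

```text
[ 0.56941323 -0.04635714 -0.31922468  0.03317546] -18.290227107180478
[[-0.3 -1. ]
 [ 0.1  0.3]
 [ 1.4  2.3]
 [ 1.8 -2.1]
 [ 0.3  1.7]
 [ 1.  -1. ]
 [-0.7 -0.3]
 [ 0.  -1.3]
 [-0.3 -0.3]
 [-0.3 -0.7]]
pad [0.57907723 0.03067731 0.085     ]
wall [0.58943364 0.06201012 0.098     ]
home pad [0.60318711 0.1036206  0.085     ] yaxis 0.3138305086970739 0.9494790212589933
```

Call:
servo_tool(steps=[[0,0,40,0,1],[0,0,30,0,1],[32,-37,0,-0.041,1],[32,-37,0,-0.041,1],[32,-37,0,0,1],[32,-37,0,0,1],[32,-37,0,0,1],[32,-37,0,0,1],[32,-37,0,0,1],[32,-37,0,0,1],[32,-37,0,0,1],[32,-37,0,0,1],[32,-37,0,0,1],[32,-37,0,0,1],[32,-37,0,0,1],[31,-39,0,0,1],[0,0,-60,0,1],[0,0,-60,0,1],[0,0,0,0,1],[0,0,0,0,1]])

```text
t: 2.6
position: [0.5831, 0.0389, 0.1977]
orientation: [[-0.95, 0.313, 0.003], [0.313, 0.95, -0.0], [-0.003, 0.001, -1.0]]
ft_force: [-0.2, 0.0, 0.7]
finger_gap: -0.0003
grasp_force: 0.0
```

```bash
python3 - <<'E'
from plant import read_state, imaging,arm
import cv2,pickle
for n,(a,b,e,f,k) in dict(top=(160,265,180,370,4.2),side=(100,300,165,345,3)).items():
    c=imaging.camera(n)
    cv2.imwrite(f"pics/{n}2.png",cv2.resize(c["pixels"][a:b,e:f,::-1],None,fx=k,fy=k,interpolation=cv2.INTER_CUBIC))
s=read_state();print(s["t"],s["position"],s["orientation"],s["finger_gap"],s["ft_force"],arm.tcp_to_tips)
E
```

```text
2.7 [0.58398705 0.03881037 0.19911507] [[-9.49672847e-01  3.13182585e-01  6.17669315e-03]
 [ 3.13183256e-01  9.49692302e-01 -8.83149031e-04]
 [-6.14254483e-03  1.09573422e-03 -9.99980534e-01]] 0.00010107152855827901 [0.39700285 0.05498663 0.48366189] 0.014
```

View pics/side2.png

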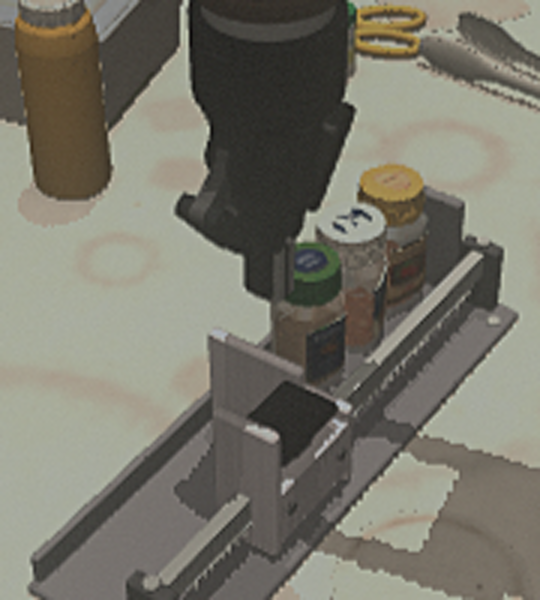

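The side view shows the closed fingertips above the pad, near (260,295). The knuckles stick out along the closing axis and would pass over the push wall, so I turn the tool 90° first and then descend to just above the pad.

Call:
servo_tool(steps=[[-1,1,0,-0.175,1],[0,0,0,-0.175,1],[0,0,0,-0.175,1],[0,0,0,-0.175,1],[0,0,0,-0.175,1],[0,0,0,-0.175,1],[0,0,-20,-0.175,1],[0,0,-20,-0.175,1],[0,0,-20,-0.17,1],[0,0,-20,0,1],[0,0,-10,0,1],[0,0,0,0,1],[0,0,0,0,1]])

```text
t: 4.32
position: [0.5816, 0.0399, 0.1063]
orientation: [[0.312, 0.95, 0.002], [0.95, -0.312, -0.0], [0.0, 0.002, -1.0]]
ft_force: [-0.4, 0.9, -1.0]
finger_gap: 0.0003
grasp_force: 0.0
```

```bash
python3 - <<'E'
from plant import read_state, imaging
import cv2,numpy as np
v=[]
for n,(a,b,e,f) in dict(top=(180,250,180,280),side=(155,305,215,315)).items():
    c=imaging.camera(n)
    v.append(cv2.resize(c["pixels"][a:b,e:f,::-1],(400,(b-a)*4),interpolation=cv2.INTER_CUBIC))
h=600;v=[cv2.copyMakeBorder(i,0,h-i.shape[0],0,0,cv2.BORDER_CONSTANT) for i in v]
cv2.imwrite("pics/c3.png",np.hstack(v))
s=read_state();print(s["t"],s["position"],s["q"],s["ft_force"])
E
```

```text
4.425 [0.58158746 0.03983913 0.10626872] [-7.95027366e+00  1.84216493e+01  9.70457748e+01 -5.07781233e-04
  6.44346554e+01  1.02394469e+01] [-0.13704405 -0.93727998  0.70987622]
```

View pics/c3.png

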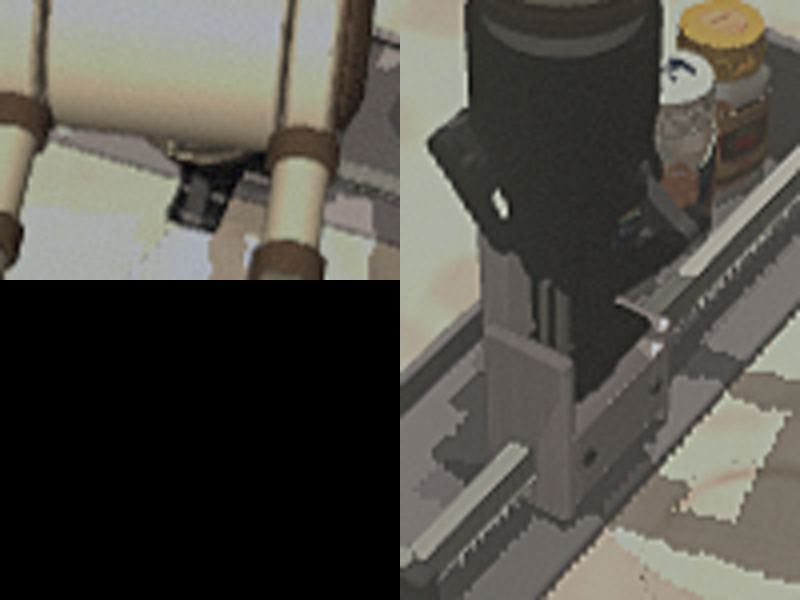

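The side view shows the fingers above the pad, just on the jar side of the push wall. Now I press.

Call:
servo_tool(steps=[[0,0,-5,0,1],[0,0,-5,0,1],[0,0,-3,0,1],[0,0,-3,0,1],[0,0,-1,0,1],[0,0,0,0,1]])

```text
t: 5.18
position: [0.5814, 0.0399, 0.0889]
orientation: [[0.313, 0.95, 0.001], [0.95, -0.313, -0.0], [0.0, 0.001, -1.0]]
ft_force: [-1.6, 0.9, 5.6]
finger_gap: -0.0001
grasp_force: 3.0
```

Call:
servo_tool(steps=[[1,2.9,0,0,1],[1,2.9,0,0,1],[1,2.9,0,0,1],[1,2.9,0,0,1],[1,2.9,0,0,1],[1.6,4.7,0,0,1],[1.6,4.7,0,0,1],[1.6,4.7,0,0,1],[0,0,0,0,1]])

```text
t: 6.3
position: [0.5909, 0.0684, 0.0888]
orientation: [[0.312, 0.95, 0.0], [0.95, -0.312, -0.001], [-0.0, 0.0, -1.0]]
ft_force: [-1.1, -0.1, 6.0]
finger_gap: 0.0
grasp_force: 3.0
```

Call:
servo_tool(steps=[[1.6,4.7,0,0,1],[1.6,4.7,0,0,1],[1.6,4.7,0,0,1],[1.6,4.7,0,0,1],[1.6,4.7,0,0,1],[1.6,4.7,0,0,1],[1.6,4.7,0,0,1],[1.6,4.7,0,0,1]])

```text
t: 7.3
position: [0.6033, 0.1056, 0.0886]
orientation: [[0.312, 0.95, -0.001], [0.95, -0.312, -0.001], [-0.002, -0.001, -1.0]]
ft_force: [-2.2, -2.7, 6.4]
finger_gap: -0.0001
grasp_force: 3.1
```

```bash
python3 - <<'E'
from plant import read_state, imaging
import cv2
c=imaging.camera("side")
cv2.imwrite("pics/s4.png",cv2.resize(c["pixels"][130:330,165:345,::-1],None,fx=3,fy=3,interpolation=cv2.INTER_CUBIC))
s=read_state();print(s["t"],s["position"],s["ft_force"])
E
```

```text
7.35 [0.60349684 0.10616323 0.08863132] [-1.68377805 -1.29802897  5.5269811 ]
```

View pics/s4.png

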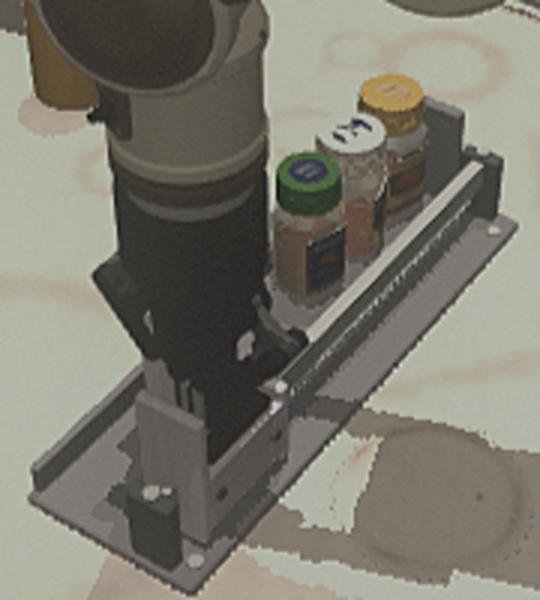

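The stop is moving along with the fingers and is now near the end post at (150,490), with the jars undisturbed. About 20 mm remain, so I push gently until the force rises.

Call:
servo_tool(steps=[[1.3,3.8,0,0,1],[1.3,3.8,0,0,1],[1.3,3.8,0,0,1],[1,2.8,0,0,1],[0,0,0,0,1]])

```text
t: 7.98
position: [0.6087, 0.1196, 0.0888]
orientation: [[0.312, 0.95, 0.0], [0.95, -0.312, -0.001], [-0.001, 0.001, -1.0]]
ft_force: [-0.9, -2.8, 5.9]
finger_gap: 0.0001
grasp_force: 3.0
```

Call:
servo_tool(steps=[[0.6,1.9,0,0,1],[0.6,1.9,0,0,1],[0.6,1.9,0,0,1],[0,0,0,0,1]])

```text
t: 8.48
position: [0.6103, 0.1243, 0.0888]
orientation: [[0.312, 0.95, -0.0], [0.95, -0.312, -0.003], [-0.003, 0.001, -1.0]]
ft_force: [-2.6, -6.2, 7.3]
finger_gap: 0.0002
grasp_force: 5.6
```

Call:
servo_tool(steps=[[0.6,1.9,0,0,1],[0.3,1,0,0,1],[0,0,0,0,1]])

```text
t: 8.85
position: [0.6103, 0.1245, 0.0888]
orientation: [[0.313, 0.95, -0.003], [0.95, -0.313, -0.008], [-0.008, -0.001, -1.0]]
ft_force: [-6.2, -16.2, 11.0]
finger_gap: -0.0
grasp_force: 13.8
```

The stop is against its rigid end. I relieve the push and lift off.

Call:
servo_tool(steps=[[-0.8,-2.6,0,0,1],[0,0,4,0,1],[0,0,6,0,1],[0,0,6,0,1],[-1,-4,15,0,1],[0,0,40,0,1],[0,0,60,0,1],[-50,0,30,0,1],[-60,0,0,0,1],[-60,0,0,0,1],[-60,0,0,0,1],[0,0,0,0,1],[0,0,0,0,1]])

```text
t: 10.48
position: [0.38, 0.1225, 0.2504]
orientation: [[0.313, 0.95, 0.003], [0.95, -0.313, 0.0], [0.001, 0.003, -1.0]]
ft_force: [-0.8, -0.7, -0.4]
finger_gap: -0.0002
grasp_force: 0.0
```

```bash
python3 - <<'E'
from plant import read_state, imaging
import cv2
c=imaging.camera("side")
cv2.imwrite("pics/s5.png",cv2.resize(c["pixels"][130:330,165:345,::-1],None,fx=3,fy=3,interpolation=cv2.INTER_CUBIC))
s=read_state();print(s["t"],s["position"],s["ft_force"])
E
```

```text
10.525 [0.38045171 0.12236779 0.25036924] [ 0.2372164  -0.42631689  0.15084023]
```

View pics/s5.png

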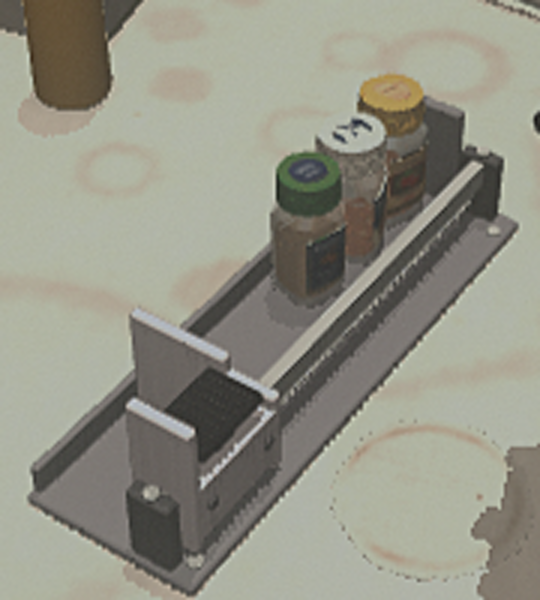

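The stop sits at the end post, the pad is up at (215,410) and the jars have not moved. I check the wall edge, (130,406)–(193,437), against the home prediction before handing in.

```bash
python3 - <<'E'
from fit import *
p=[0.56941323,-0.04635714,-0.31922468]
for s in(.103,.110):
    print(s,[((proj("side",rack2w(p,np.array([x,s+.085,.112])))-[165,130])*3).round() for x in(.007,-.037)])
E
```

```text
0.103 [array([134., 396.]), array([200., 431.])]
0.11 [array([126., 404.]), array([192., 439.])]
```

It matches home at about 0.110, so I hand it in.

```bash
python3 -c "
from plant import job
print(job.finish_job())"
```

```text
the job is handed in; nothing more can be done
None
```

I pressed the release pad and pushed the stop back to its rigid end (about 0.110 m by the camera), then took the hand away: the pad is up, the jars stand where they were, and the job is handed in (no verdict was returned).

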